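# Park the wide hot-air nozzle in its taper cup and check that it rocks free

### The job

Take the wide-coned hot-air nozzle out of its blue storage ring and seat it, tip down, fully home in the wide tapered aluminium cup that matches it. Still holding it, ease it up slightly and lean it about ten degrees to one side with its tip still down inside the cup, to show that it rocks free, then set it back upright and fully home in the cup and let go. Leave the other two nozzles in their rings.

Things in the scene. Friction and masses are not known exactly. Their poses are not given: they have to be found in the camera images.
- nozzle_wide: Steel nozzle to park, 80 to 170 g, upright, tip down in a fixed blue plastic ring (60 mm outside, 22 mm tall). Origin: centre of its flat tip, about 6 mm above the bench at the start; z up its axis; yaw means nothing. From the tip up: cone 12 mm widening to 44 mm diameter over 26 mm, flange 44 mm across, 4 mm thick, then the collar to grip, 30 mm diameter, 30 to 64 mm above the tip.
- cup (a point): Centre of the mouth of the wide cup, z up, 53 mm above the bench: fixed aluminium egg-cup shape, conical hollow 48 mm across the mouth (56 outside), 11 mm across at the bottom 30 mm down, taper as the wide nozzle's, 68 mm foot. Nozzle fully home: its tip about 29 mm below this point. (A second fixed cup, 26 mm across the mouth and 49 mm high, is too narrow.)
- nozzle_narrow: Bystander: slender steel nozzle in a smaller blue ring (44 mm outside), origin at the centre of its tip, z up: slim cone to a 25 mm flange 26 to 30 mm above the tip, collar 20 mm diameter up to 64 mm above the tip.
- nozzle_square: Bystander: steel nozzle with a 40 x 40 mm square body, 14 mm thick (16 to 30 mm above its origin, z up), collar 30 mm diameter up to 64 mm, in a blue ring like that of the wide nozzle.

How it is judged:
By the outcome, as a careful person would: the job done as asked, in the order asked, and still so for the second after the job is handed in, with the robot touching nothing.
It also fails if it takes over 51 s, if anything falls off the work surface, if the arm or the gripper's body presses on something with over 40 N, if the wrist force passes 120 N, or if a joint passes its speed limit or range.

### The arm

A 6-joint arm with a two-finger parallel gripper is mounted at the origin on the work surface. World frame = base frame: x ahead of the robot, y to its left, z up, the work surface at z = 0. Lengths are in m, angles in rad, forces in N, time in s.
With the tool pointing down it reaches from about 0.15 to 0.775 m from the base axis. Payload 6.1 kg.
Tool frame: the origin (TCP) lies at the very end of the fingers, on their centre line; the grasp point (between the pads) lies 19 mm behind it; z points along the fingers, y is the line along which they close (so a half turn about z gives the same grasp; the last joint's range is limited). The gripper opens to 85 mm and grips with 20 to 120 N. Pads are 22 mm wide; open, the fingers measure 114 mm over their backs; the gripper's body (76 mm by 85 mm) begins 54 mm behind the grasp point. The pads swing forward as they close: fully open they stand 13 mm farther back than shut.
Start: joints at [-1.151, 0.126, -0.04, 1.405, 0, 1.571], TCP at [0.214, -0.479, 0.231] pointing down, gripper open.
Joint ranges: [-2.72, 2.72], [-0.95, 1.95], [-1.27, 1.35], [-1.78, 2.02], [-1.46, 1.47], [-3.14, 3.14]. Speed limits (rad/s): [2.39, 2.39, 3.01, 3.14, 3.14, 3.14].

### API

Orientations are given as a unit quaternion [w, x, y, z].
In Python, from bench import * gives the robot as it stands. The module is installed in compiled form; this text tells all that it offers.
- The arm moves only by the tool send_rows, never from a script. Its arguments are lists of equal length, an entry for each row: "offset": the shift along the tool's x, y, z in cm, a list of three; "delta_rot": the turn, a rotation vector about the tool's x, y, z in rad, a list of three; "hand": the finger opening in cm, from 0 to 8.54. A call has 1 to 5 rows; each row shifts and turns the commanded pose from where the row before left it, along the tool's axes as they then stand; what a row does not reach is not made up. A row lasts 1/12 s, in which the tool goes at most 41.7 mm and 7.16 degrees, less where a joint would pass 70% of its speed; a pose out of reach is approached as far as the arm can. A call with a gripper value outside its range is refused whole. The fingers move at their own pace and stop on an object; "grip_force" is the grip in N (left out, the last holds). Time passes only in rows, so rows that do not move let the fingers close. It gives the time, the measured TCP pose, the force, the opening and the grip force at its end, in the units of the state.
- state(): the state, without advancing time (a new reading comes with each control period).
- capture(name): name is "side" or "top"; returns a dict with "color" (400x640x3 uint8, blue, green, red), "range_z" (400x640 float32, m along the optical axis (not along the pixel's ray), 0 where there is no reading), "K" (3x3 intrinsics, pixels), "D" ([k1, k2, p1, p2, k3] as OpenCV has them; the pictures are not rectified), "extrinsics" (4x4, takes a point from camera to world coordinates). Camera axes: x right, y up, looking along -z (the intrinsics and any distortion apply to the point x, -y, -z); pixel columns grow to the right and rows downward; lengths in m; the calibration is good to about 2 mm. A picture is of the moment at which its call begins.
- finish_job(): hands the job in; it is judged then, once.
Trained networks look in the newest picture that a camera, given by its name, has taken for a name from the list of things; names that differ only in an ending like _2 or _b are one class to them, and where a whole thing is asked for, a point or a joint stands for the part that bears it (a point fixed in the world has none). Each returns a list of dicts, best first, with "confidence" (0 to 1); they miss things now and then, are a little off and sometimes report something else, mostly with a low value. They report only what shows in the picture. A call takes as long as a camera call.
- find_in(camera, thing): "extent" ([centre column, centre row, width, height] in pixels, round what is visible of it).
- pinpoint(camera, thing): "pixel" ([row, column] in pixels: a listed point, or the origin of a listed thing).
The state is a dict: "t": time; "joints": joint angles; "qd": joint speeds; "joint_torque": joint torques, N m; "ee_pos": TCP position; "tcp_rot": TCP orientation; "wrist_force": force on the tool from outside, world axes, zero at the start; "moment": the same for the moment, N m; "gripper_width": opening from 0.0 (shut) to 1.0 (fully open); "gripper_force": force on a finger pad.
Only numpy, scipy, OpenCV 4.12 (cv2) and the standard library are available. Lean on these libraries where they do the work, as an engineer would, in place of code of your own. Each camera call takes 0.05 s, during which the arm holds its last target. There are 200 camera calls.

## Working session

There is one attempt and no reset: what is moved stays moved. The work goes in short steps, Python scripts to look and compute and a tool call to move; the robot and the scene stay as the last step left them, time stands still between calls to the robot, and variables do not carry over. Pictures are saved under pics/ and viewed, at most 10 in all, crops included, and the job is handed in when it is done.

Besides the shell and the picture viewer there is one more tool, called after "Request:" as name(argument=value, ...), one argument or row to a line, values as JSON. send_rows: Moves the arm, as the interface text tells. Its arguments: {"type":"object","properties":{"offset":{"type":"array","items":{"type":"array","items":{"type":"number"}}},"delta_rot":{"type":"array","items":{"type":"array","items":{"type":"number"}}},"hand":{"type":"array","items":{"type":"number"}},"grip_force":{"type":"number"}},"required":["offset","delta_rot","hand"]}

```bash
mkdir -p pics
cat > h.py <<'E'
from bench import *
import numpy as np, cv2
def ray(c,px):  # px (col,row) -> origin, dir world with unit depth
    u=cv2.undistortPoints(np.array([[px]],float),c["K"],np.array(c["D"],float))[0,0]
    T=c["extrinsics"]; return T[:3,3],T[:3,:3]@np.array([u[0],-u[1],-1.])
def at_z(c,px,z):
    o,d=ray(c,px); return o+d*(z-o[2])/d[2]
def cloud(c):
    r=c["range_z"]; v,u=np.nonzero(r>0)
    p=cv2.undistortPoints(np.stack([u,v],1).astype(float)[:,None],c["K"],np.array(c["D"],float))[:,0]
    z=r[v,u]; q=np.stack([p[:,0]*z,-p[:,1]*z,-z],1); T=c["extrinsics"]
    return q@T[:3,:3].T+T[:3,3],u,v
E
python3 - <<'E'
from h import *
print(state())
ims=[]
for n in("top","side"):
    c=capture(n); ims.append(c["color"]); cv2.imwrite(f"pics/{n}0.png",c["color"]); print(n,c["extrinsics"].round(3).tolist())
    for t in("nozzle_wide","cup","nozzle_narrow","nozzle_square"):
        for f in find_in(n,t)[:2]: print(t,f)
        for f in pinpoint(n,t)[:2]:
            r,cc=f["pixel"]; z=.053 if t=="cup" else .006
            print(t,f,at_z(c,(cc,r),z).round(4))
E
```

```text
{'t': 0.0, 'joints': array([-1.15101103e+00,  1.26360012e-01, -4.06056096e-02,  1.40536638e+00,
        3.85219698e-05,  1.57080467e+00]), 'qd': array([ 3.60719995e-04,  2.55845790e-04, -2.40711659e-04, -5.05928878e-05,
        9.14996151e-04, -8.08223313e-04]), 'joint_torque': array([-2.51822297e-03, -4.35912645e+01,  3.52924097e+01,  1.73728092e-02,
       -2.50070534e-04,  2.64864440e-05]), 'ee_pos': array([ 0.21382115, -0.47905326,  0.23054003]), 'tcp_rot': array([-7.54998266e-04,  9.78053871e-01,  2.08350752e-01, -1.41147540e-04]), 'wrist_force': array([ 0.0237163 , -0.33718389, -0.01033146]), 'moment': array([ 0.02839711, -0.00158798, -0.01907826]), 'gripper_force': 0.0, 'gripper_width': 0.999090553227344}
top [[0.01, 0.997, -0.076, 0.476], [-1.0, 0.01, -0.006, 0.012], [-0.005, 0.076, 0.997, 0.975], [0.0, 0.0, 0.0, 1.0]]
nozzle_wide {'extent': [457.9, 184.9, 25.6, 16.2], 'confidence': 0.75}
nozzle_wide {'pixel': [185.7, 450.0], 'confidence': 0.82} [ 0.6032 -0.2833  0.006 ]
cup {'extent': [331.5, 213.1, 36.0, 30.2], 'confidence': 0.84}
cup {'pixel': [212.8, 329.9], 'confidence':
[... 441 characters left out ...]
, [0.0, 0.0, 0.0, 1.0]]
nozzle_wide {'extent': [345.4, 149.2, 18.1, 18.8], 'confidence': 0.8}
nozzle_wide {'pixel': [160.4, 346.8], 'confidence': 0.61} [ 0.5934 -0.2976  0.006 ]
cup {'extent': [323.8, 210.4, 27.6, 31.7], 'confidence': 0.96}
cup {'pixel': [199.5, 323.3], 'confidence': 0.97} [0.5387 0.0026 0.053 ]
cup {'pixel': [297.6, 269.2], 'confidence': 0.47} [0.497  0.3306 0.053 ]
nozzle_narrow {'extent': [268.7, 280.2, 16.8, 25.5], 'confidence': 0.67}
nozzle_narrow {'pixel': [296.1, 270.1], 'confidence': 0.8} [0.5247 0.2843 0.006 ]
nozzle_square {'extent': [343.0, 174.2, 24.6, 25.4], 'confidence': 0.65}
nozzle_square {'pixel': [187.8, 342.8], 'confidence': 0.67} [ 0.5461 -0.1424  0.006 ]
```

```bash
python3 - <<'E'
import cv2,numpy as np
t=cv2.imread("pics/top0.png")[130:290,170:490]; s=cv2.imread("pics/side0.png")[110:330,220:400]
cv2.imwrite("pics/c0.png",np.vstack([cv2.resize(t,None,fx=1.87,fy=1.87)]))
a=cv2.resize(t,(640,320));b=cv2.resize(s,(220,269))
canvas=np.zeros((600,800,3),np.uint8)
canvas[:275,:550]=cv2.resize(t,(550,275)); canvas[275:600,:]=0
b=cv2.resize(s,(266,325));canvas[275:600,:266]=b
cv2.imwrite("pics/c0.png",canvas)
E
python3 - <<'E'
from h import *
# depth: collar tops (z~0.07) and cup rims
for n in("top","side"):
    c=capture(n); P,u,v=cloud(c)
    for nm,(x,y),zl in (("wide",(.6,-.29),(.060,.085)),("sq",(.546,-.138),(.06,.085)),("cup",(.536,.001),(.046,.060)),("nar",(.523,.282),(.06,.085))):
        m=(np.hypot(P[:,0]-x,P[:,1]-y)<.045)&(P[:,2]>zl[0])&(P[:,2]<zl[1])
        q=P[m]
        if len(q): print(n,nm,m.sum(),"mid",((q.min(0)+q.max(0))/2).round(4),"med",np.median(q,0).round(4),"span",np.ptp(q,0).round(3))
E
```

```text
top wide 158 mid [ 0.598  -0.2904  0.0678] med [ 0.5984 -0.2897  0.0706] span [0.028 0.03  0.015]
top sq 153 mid [ 0.5475 -0.1346  0.0685] med [ 0.5467 -0.1338  0.0723] span [0.029 0.029 0.015]
top cup 264 mid [ 0.5397 -0.0009  0.052 ] med [ 0.5398 -0.0012  0.0526] span [0.054 0.054 0.012]
top nar 72 mid [0.5225 0.2815 0.0688] med [0.5225 0.281  0.0713] span [0.018 0.018 0.013]
side wide 69 mid [ 0.5953 -0.2891  0.0662] med [ 0.5947 -0.2812  0.0698] span [0.027 0.03  0.012]
side sq 91 mid [ 0.5458 -0.1344  0.0674] med [ 0.5443 -0.1274  0.0714] span [0.03  0.033 0.015]
side cup 190 mid [0.5393 0.0006 0.0508] med [ 0.5397 -0.0079  0.0519] span [0.056 0.056 0.009]
side nar 118 mid [0.5225 0.2837 0.0677] med [0.5207 0.2871 0.0709] span [0.019 0.02  0.015]
```

View pics/c0.png

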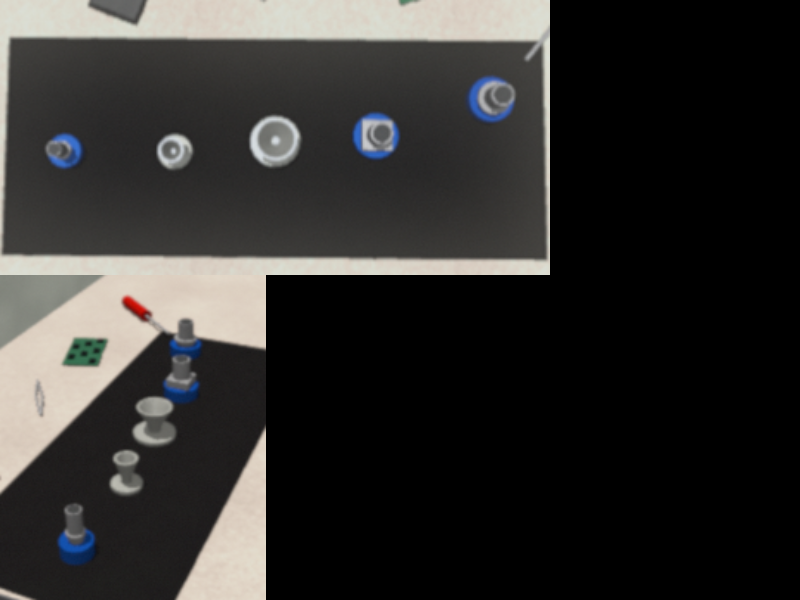

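The top picture shows, from left to right, the narrow nozzle (206,217), narrow cup (271,218), wide cup (330,212), square nozzle (390,208) and the round-flanged wide nozzle (458,186). Depth puts the wide nozzle's axis at (0.597, -0.290) with its top at 0.070. The cup mouth is at (0.5395, 0) at 0.0525 height, which agrees with the given sizes. I'm moving above the wide nozzle now.

Request:
send_rows(
  offset=[
    [2.85,-0.11,0.8],
    [2.85,-0.11,0.8],
    [2.85,-0.11,0.8],
    [2.85,-0.11,0.8],
    [2.85,-0.11,0.8],
  ],
  delta_rot=[
    [0,0,0],
    [0,0,0],
    [0,0,0],
    [0,0,0],
    [0,0,0],
  ],
  hand=[6,6,6,6,6],
  grip_force=40,
)

```text
t: 1.42
ee_pos: [0.3429, -0.4157, 0.191]
tcp_rot: [0.0, 0.978, 0.208, 0.0]
wrist_force: [0.6, 0.1, 0.1]
gripper_width: 0.701
gripper_force: 0.0
```

Request:
send_rows(
  offset=[
    [2.85,-0.11,0.8],
    [2.85,-0.11,0.8],
    [2.85,-0.11,0.8],
    [2.85,-0.11,0.8],
    [2.85,-0.11,0.8],
  ],
  delta_rot=[
    [0,0,0],
    [0,0,0],
    [0,0,0],
    [0,0,0],
    [0,0,0],
  ],
  hand=[6,6,6,6,6],
)

```text
t: 1.83
ee_pos: [0.471, -0.3524, 0.1509]
tcp_rot: [0.0, 0.978, 0.208, 0.0]
wrist_force: [0.6, -1.4, 0.1]
gripper_width: 0.703
gripper_force: 0.0
```

Request:
send_rows(
  offset=[
    [2.85,-0.11,0.8],
    [2.85,-0.11,0.8],
    [2.85,-0.11,0.8],
    [2.85,-0.11,0.8],
    [0,0,0],
  ],
  delta_rot=[
    [0,0,0],
    [0,0,0],
    [0,0,0],
    [0,0,0],
    [0,0,0],
  ],
  hand=[6,6,6,6,6],
)

```text
t: 2.25
ee_pos: [0.5752, -0.2999, 0.1167]
tcp_rot: [-0.001, 0.978, 0.21, -0.0]
wrist_force: [-0.5, 0.1, 0.4]
gripper_width: 0.706
gripper_force: 0.0
```

```bash
cat >> h.py <<'E'
from scipy.spatial.transform import Rotation as Ro
def to(p):
    s=state(); w,x,y,z=s["tcp_rot"]; R=Ro.from_quat([x,y,z,w])
    print("t",round(s["t"],2),"tcp",s["ee_pos"].round(4),"tilt",np.degrees(np.arccos(-R.as_matrix()[2,2])).round(2),"axes x",R.as_matrix()[:,0].round(3),"need cm",(R.inv().apply(np.array(p)-s["ee_pos"])*100).round(2),
      "levelrot",R.inv().apply(np.cross(R.as_matrix()[:,2],[0,0,-1])).round(4),"F",s["wrist_force"].round(1),"w",round(s["gripper_width"]*8.54,2),round(float(s["gripper_force"]),1),"j",s["joints"].round(2))
E
python3 -c "
from h import *
to((.597,-.2897,.041))"
```

```text
t 2.25 tcp [ 0.5752 -0.2999  0.1167] tilt 0.13 axes x [0.912 0.411 0.   ] need cm [ 2.4  -0.02  7.57] levelrot [-0.0022 -0.0002  0.    ] F [-0.5  0.1  0.4] w 6.03 0.0 j [-0.48  0.38  0.04  1.23  0.    2.24]
```

Request:
send_rows(
  offset=[
    [1.2,0,0.6],
    [1.2,0,1.0],
    [0,0,1.6],
    [0,0,1.6],
    [0,0,0],
  ],
  delta_rot=[
    [0,0,0],
    [0,0,0],
    [0,0,0],
    [0,0,0],
    [0,0,0],
  ],
  hand=[6,6,6,6,6],
)

```text
t: 2.67
ee_pos: [0.5923, -0.2922, 0.0673]
tcp_rot: [-0.002, 0.978, 0.208, -0.002]
wrist_force: [-1.0, 1.0, -0.6]
gripper_width: 0.704
gripper_force: 0.0
```

```bash
python3 -c "
from h import *
to((.597,-.2897,.041))"
```

```text
t 2.67 tcp [ 0.5923 -0.2922  0.0673] tilt 0.3 axes x [ 0.913  0.407 -0.003] need cm [ 0.53 -0.03  2.63] levelrot [-0.0041  0.0034  0.    ] F [-1.   1.  -0.6] w 6.01 0.0 j [-0.46  0.43 -0.01  1.14  0.    2.26]
```

Request:
send_rows(
  offset=[
    [0.4,0,0.9],
    [0,0,0.9],
    [0,0,0.6],
    [0,0,0],
    [0,0,0],
  ],
  delta_rot=[
    [-0.003,0.003,0],
    [0,0,0],
    [0,0,0],
    [0,0,0],
    [0,0,0],
  ],
  hand=[6,6,6,6,6],
)

```text
t: 3.08
ee_pos: [0.5975, -0.2913, 0.0471]
tcp_rot: [0.001, 0.978, 0.208, 0.002]
wrist_force: [0.7, 0.1, -0.0]
gripper_width: 0.704
gripper_force: 0.0
```

```bash
python3 -c "
from h import *
to((.597,-.2897,.041))"
```

```text
t 3.08 tcp [ 0.5975 -0.2913  0.0471] tilt 0.22 axes x [0.913 0.407 0.003] need cm [ 0.02 -0.17  0.61] levelrot [ 0.0026 -0.0027 -0.    ] F [ 0.7  0.1 -0. ] w 6.01 0.0 j [-0.45  0.44 -0.03  1.1   0.    2.27]
```

Request:
send_rows(
  offset=[
    [0,-0.15,0.5],
    [0,0,0],
    [0,0,0],
    [0,0,0],
    [0,0,0],
  ],
  delta_rot=[
    [0,0,0],
    [0,0,0],
    [0,0,0],
    [0,0,0],
    [0,0,0],
  ],
  hand=[5,5,4.5,4,4],
)

```text
t: 3.5
ee_pos: [0.5972, -0.2901, 0.0426]
tcp_rot: [0.001, 0.978, 0.208, 0.002]
wrist_force: [-0.5, -0.2, -0.5]
gripper_width: 0.468
gripper_force: 0.0
```

Run:
```python
from h import *
to((.597,-.2897,.041))
c=capture("side"); cv2.imwrite("pics/s1.png",cv2.resize(c["color"][60:210,260:420],None,fx=3.7,fy=3.7,interpolation=cv2.INTER_CUBIC))
```

```text
t 3.5 tcp [ 0.5972 -0.2901  0.0426] tilt 0.27 axes x [0.913 0.408 0.003] need cm [-0.01 -0.04  0.16] levelrot [ 0.0034 -0.0033  0.    ] F [-0.5 -0.2 -0.5] w 4.0 0.0 j [-0.45  0.44 -0.04  1.08  0.    2.27]
```

View pics/s1.png

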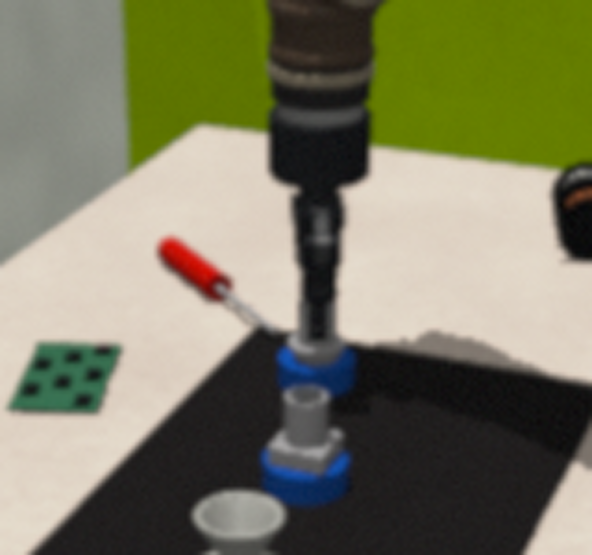

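The near finger lies across the middle of the wide nozzle's collar, with its tip just above the flange (crop 318,335). I'm closing the fingers.

Request:
send_rows(
  offset=[
    [0,0,0],
    [0,0,0],
    [0,0,0],
    [0,0,0],
    [0,0,0],
  ],
  delta_rot=[
    [0.003,-0.003,0],
    [0,0,0],
    [0,0,0],
    [0,0,0],
    [0,0,0],
  ],
  hand=[2.5,2.5,2.5,2.5,2.5],
  grip_force=60,
)

```text
t: 3.97
ee_pos: [0.5972, -0.2901, 0.0425]
tcp_rot: [0.0, 0.978, 0.208, 0.0]
wrist_force: [-0.1, -0.0, 3.1]
gripper_width: 0.334
gripper_force: 59.0
```

```bash
python3 -c "
from h import *
to((.597,-.2897,.041))"
```

```text
t 3.97 tcp [ 0.5972 -0.2901  0.0425] tilt 0.02 axes x [0.913 0.408 0.   ] need cm [-0.   -0.04  0.15] levelrot [ 0.0004 -0.0002 -0.    ] F [-0.1 -0.   3.1] w 2.85 59.0 j [-0.45  0.44 -0.04  1.09 -0.    2.27]
```

Request:
send_rows(
  offset=[
    [0,0,-0.5],
    [0,0,-1.5],
    [0,0,-2.5],
    [0,0,-2.5],
    [0,0,-2.0],
  ],
  delta_rot=[
    [0,0,0],
    [0,0,0],
    [0,0,0],
    [0,0,0],
    [0,0,0],
  ],
  hand=[2.5,2.5,2.5,2.5,2.5],
)

```text
t: 4.38
ee_pos: [0.5971, -0.2898, 0.1339]
tcp_rot: [-0.0, 0.978, 0.208, 0.0]
wrist_force: [0.2, -0.4, -0.9]
gripper_width: 0.336
gripper_force: 59.2
```

Request:
send_rows(
  offset=[
    [0,0,-0.5],
    [0,0,0],
    [0,0,0],
    [0,0,0],
    [0,0,0],
  ],
  delta_rot=[
    [0,0,0],
    [0,0,0],
    [0,0,0],
    [0,0,0],
    [0,0,0],
  ],
  hand=[2.5,2.5,2.5,2.5,2.5],
)

```text
t: 4.8
ee_pos: [0.5962, -0.2895, 0.1352]
tcp_rot: [-0.001, 0.978, 0.208, -0.001]
wrist_force: [0.8, 0.1, -0.9]
gripper_width: 0.328
gripper_force: 59.2
```

Run:
```python
from h import *
to((.5395,0,.1325))
for n in("side","top"):
    c=capture(n); P,u,v=cloud(c); s=state()["ee_pos"]
    if n=="side": cv2.imwrite("pics/s2.png",cv2.resize(c["color"][60:210,260:420],None,fx=3.7,fy=3.7,interpolation=cv2.INTER_CUBIC))
    m=(np.hypot(P[:,0]-s[0],P[:,1]-s[1])<.03)&(P[:,2]>.075)&(P[:,2]<s[2]-.004)
    q=P[m]
    if len(q): print(n,m.sum(),"mid",((q.min(0)+q.max(0))/2).round(4),"min",q.min(0).round(4),"span",np.ptp(q,0).round(3))
    for f in pinpoint(n,"nozzle_wide")[:2]: print(f,at_z(c,f["pixel"][::-1],s[2]-.0365).round(4))
    for f in pinpoint(n,"cup")[:1]: print(f,at_z(c,f["pixel"][::-1],.053).round(4))
```

```text
t 4.8 tcp [ 0.5962 -0.2895  0.1352] tilt 0.18 axes x [ 0.913  0.408 -0.002] need cm [  6.62 -28.75   0.33] levelrot [-0.0024  0.002  -0.    ] F [ 0.8  0.1 -0.9] w 2.8 59.2 j [-0.45  0.4   0.11  1.28 -0.    2.27]
side 114 mid [ 0.5961 -0.2856  0.1152] min [ 0.5745 -0.3059  0.0991] span [0.043 0.041 0.032]
{'pixel': [198.8, 323.0], 'confidence': 0.76} [0.5406 0.     0.053 ]
top 60 mid [ 0.5983 -0.2881  0.1284] min [ 0.5765 -0.3053  0.125 ] span [0.044 0.034 0.007]
{'pixel': [182.3, 466.8], 'confidence': 0.37} [ 0.5985 -0.2905  0.0999]
{'pixel': [212.0, 330.7], 'confidence': 0.65} [ 0.5353 -0.0025  0.053 ]
```

View pics/s2.png

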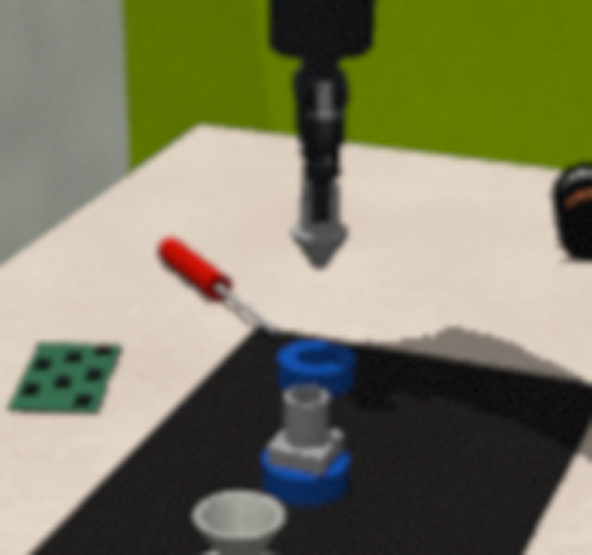

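The nozzle hangs upright in the grip (flange at crop 320,240) and its ring is empty. I'm carrying it over the cup.

Request:
send_rows(
  offset=[
    [0.6,-2.8,0],
    [0.65,-2.9,0],
    [0.65,-2.9,0],
    [0.65,-2.9,0],
    [0.65,-2.9,0],
  ],
  delta_rot=[
    [0,0,0],
    [0,0,0],
    [0,0,0],
    [0,0,0],
    [0,0,0],
  ],
  hand=[2.5,2.5,2.5,2.5,2.5],
)

```text
t: 5.52
ee_pos: [0.5672, -0.1443, 0.1373]
tcp_rot: [0.0, 0.978, 0.208, 0.0]
wrist_force: [0.4, 0.1, -1.0]
gripper_width: 0.33
gripper_force: 59.5
```

Request:
send_rows(
  offset=[
    [0.65,-2.9,0],
    [0.65,-2.9,0],
    [0.65,-2.9,0],
    [0.65,-2.9,0],
    [0.65,-2.8,0],
  ],
  delta_rot=[
    [0,0,0],
    [0,0,0],
    [0,0,0],
    [0,0,0],
    [0,0,0],
  ],
  hand=[2.5,2.5,2.5,2.5,2.5],
)

```text
t: 5.93
ee_pos: [0.5381, 0.0007, 0.1375]
tcp_rot: [0.0, 0.978, 0.208, 0.0]
wrist_force: [-0.3, 0.8, -0.3]
gripper_width: 0.332
gripper_force: 59.5
```

Request:
send_rows(
  offset=[
    [0,0,0],
    [0,0,0],
    [0,0,0],
    [0,0,0],
  ],
  delta_rot=[
    [0,0,0],
    [0,0,0],
    [0,0,0],
    [0,0,0],
  ],
  hand=[2.5,2.5,2.5,2.5],
)

```text
t: 6.27
ee_pos: [0.5389, -0.0015, 0.1373]
tcp_rot: [0.0, 0.978, 0.208, 0.0]
wrist_force: [-0.3, 0.6, -0.7]
gripper_width: 0.327
gripper_force: 59.6
```

```bash
cat > m.py <<'E'
from h import *
to((.5385,0,.0935))
for n in("side","top"):
    c=capture(n); P,u,v=cloud(c); s=state()["ee_pos"]
    if n=="side": cv2.imwrite("pics/s3.png",cv2.resize(c["color"][100:250,240:400],None,fx=3.7,fy=3.7,interpolation=cv2.INTER_CUBIC))
    for nm,lo,hi in(("flange",s[2]-.012,s[2]-.003),("rim",.048,.056)):
        m=(np.hypot(P[:,0]-.539,P[:,1])<.035)&(P[:,2]>lo)&(P[:,2]<hi)
        q=P[m]
        if len(q): print(n,nm,m.sum(),"mid",((q.min(0)+q.max(0))/2).round(4),"span",np.ptp(q,0).round(3))
E
python3 m.py
```

```text
t 6.27 tcp [ 0.5389 -0.0015  0.1373] tilt 0.02 axes x [0.914 0.407 0.   ] need cm [ 0.03 -0.15  4.38] levelrot [ 0.0004 -0.0001  0.    ] F [-0.3  0.6 -0.7] w 2.8 59.6 j [-0.    0.17 -0.2   1.21 -0.    2.72]
side flange 110 mid [0.538  0.0009 0.1297] span [0.044 0.041 0.009]
side rim 165 mid [ 5.39e-01 -2.00e-04  5.20e-02] span [0.055 0.059 0.008]
```

View pics/s3.png

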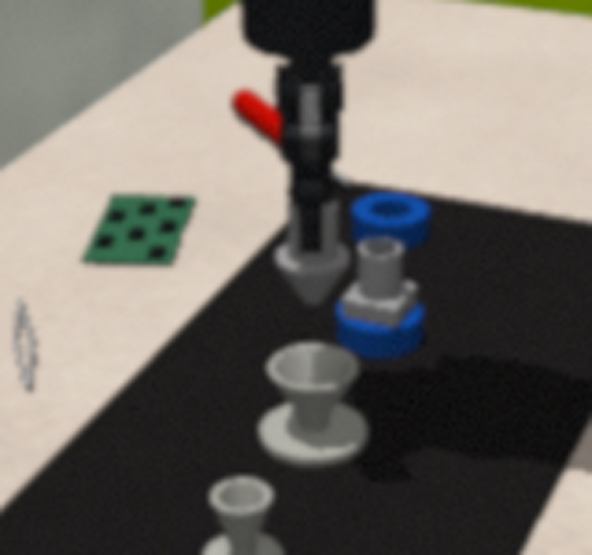

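The nozzle hangs right above the wide cup, with flange centre and rim centre agreeing to about 1 mm. Its tip is at crop (312,300) and the rim at (312,365). I'm lowering it.

Request:
send_rows(
  offset=[
    [0,0,1.6],
    [0,0,1.7],
    [0,0,1.7],
    [0,0,1.3],
    [0,0,0],
  ],
  delta_rot=[
    [0,0,0],
    [0,0,0],
    [0,0,0],
    [0,0,0],
    [0,0,0],
  ],
  hand=[2.5,2.5,2.5,2.5,2.5],
)

```text
t: 6.78
ee_pos: [0.5369, -0.0016, 0.0714]
tcp_rot: [-0.0, 0.978, 0.208, -0.002]
wrist_force: [-0.8, 0.6, -1.7]
gripper_width: 0.332
gripper_force: 59.6
```

Request:
send_rows(
  offset=[
    [0,0,0.3],
    [0,0,0.3],
    [0,0,0.2],
    [0,0,0],
    [0,0,0],
  ],
  delta_rot=[
    [0,0,0],
    [0,0,0],
    [0,0,0],
    [0,0,0],
    [0,0,0],
  ],
  hand=[2.5,2.5,2.5,2.5,2.5],
)

```text
t: 7.2
ee_pos: [0.5389, -0.0007, 0.0668]
tcp_rot: [0.0, 0.978, 0.208, 0.0]
wrist_force: [0.4, 0.6, -1.0]
gripper_width: 0.332
gripper_force: 59.6
```

```bash
python3 -c "
from h import *
to((.5389,-.001,.0605))"
```

```text
t 7.2 tcp [ 0.5389 -0.0007  0.0668] tilt 0.04 axes x [0.913 0.407 0.001] need cm [-0.01  0.02  0.63] levelrot [ 0.0003 -0.0007  0.    ] F [ 0.4  0.6 -1. ] w 2.84 59.6 j [-0.    0.2  -0.31  1.05 -0.    2.72]
```

Request:
send_rows(
  offset=[
    [0,0,0.2],
    [0,0,0.2],
    [0,0,0],
    [0,0,0],
  ],
  delta_rot=[
    [0,0,0],
    [0,0,0],
    [0,0,0],
    [0,0,0],
  ],
  hand=[2.5,2.5,2.5,2.5],
)

```text
t: 7.53
ee_pos: [0.5386, -0.0005, 0.0622]
tcp_rot: [-0.0, 0.978, 0.208, -0.0]
wrist_force: [0.5, 0.7, -1.0]
gripper_width: 0.333
gripper_force: 59.6
```

Request:
send_rows(
  offset=[
    [0,0,0.1],
    [0,0,0],
    [0,0,0],
  ],
  delta_rot=[
    [0,0,0],
    [0,0,0],
    [0,0,0],
  ],
  hand=[2.5,2.5,2.5],
)

```text
t: 7.78
ee_pos: [0.5387, -0.0003, 0.0617]
tcp_rot: [-0.0, 0.978, 0.209, 0.0]
wrist_force: [-0.1, 2.8, 3.1]
gripper_width: 0.326
gripper_force: 60.1
```

```bash
python3 -c "
from h import *
to((.5389,-.001,.0605))"
```

```text
t 7.78 tcp [ 5.387e-01 -3.000e-04  6.170e-02] tilt 0.06 axes x [0.913 0.408 0.001] need cm [-0.01  0.07  0.12] levelrot [-0.0006 -0.0008 -0.    ] F [-0.1  2.8  3.1] w 2.78 60.1 j [-0.    0.21 -0.32  1.04  0.    2.72]
```

Contact has begun, with a small sideways push toward +y. I'm nudging that way and pressing further down.

Request:
send_rows(
  offset=[
    [0.03,-0.07,0.05],
    [0,0,0.05],
    [0,0,0.05],
    [0,0,0],
    [0,0,0],
  ],
  delta_rot=[
    [0,0,0],
    [0,0,0],
    [0,0,0],
    [0,0,0],
    [0,0,0],
  ],
  hand=[2.5,2.5,2.5,2.5,2.5],
)

```text
t: 8.2
ee_pos: [0.5388, -0.0001, 0.0615]
tcp_rot: [0.0, 0.978, 0.208, 0.001]
wrist_force: [-5.9, 0.4, 13.6]
gripper_width: 0.335
gripper_force: 60.9
```

```bash
python3 -c "
from h import *
to((.5389,-.001,.0605))"
```

```text
t 8.2 tcp [ 5.388e-01 -1.000e-04  6.150e-02] tilt 0.09 axes x [0.913 0.407 0.001] need cm [-0.03  0.09  0.1 ] levelrot [ 0.0011 -0.0012  0.    ] F [-5.9  0.4 13.6] w 2.86 60.9 j [ 0.    0.2  -0.32  1.04 -0.    2.72]
```

Request:
send_rows(
  offset=[
    [-0.09,-0.04,0.04],
    [0,0,0.05],
    [0,0,0],
    [0,0,0],
  ],
  delta_rot=[
    [0,0,0],
    [0,0,0],
    [0,0,0],
    [0,0,0],
  ],
  hand=[2.5,2.5,2.5,2.5],
)

```text
t: 8.53
ee_pos: [0.5388, -0.0001, 0.0614]
tcp_rot: [0.001, 0.978, 0.208, 0.002]
wrist_force: [-4.9, 1.2, 16.5]
gripper_width: 0.33
gripper_force: 61.3
```

Run:
```python
from h import *
to((.5389,-.001,.0605))
for n in("side","top"):
    c=capture(n); P,u,v=cloud(c); im=cv2.resize(c["color"][140:240,270:390],None,fx=5,fy=5,interpolation=cv2.INTER_CUBIC)
    cv2.imwrite(f"pics/{n}4.png",im)
    m=(np.hypot(P[:,0]-.539,P[:,1])<.022)&(np.hypot(P[:,0]-.539,P[:,1])>.0165)&(P[:,2]>.045)&(P[:,2]<.06)
    if m.sum(): print(n,m.sum(),np.percentile(P[m,2],[10,50,90]).round(4))
```

```text
t 8.53 tcp [ 5.388e-01 -1.000e-04  6.140e-02] tilt 0.21 axes x [0.913 0.407 0.003] need cm [-0.02  0.09  0.09] levelrot [ 0.0019 -0.0031 -0.    ] F [-4.9  1.2 16.5] w 2.82 61.3 j [ 0.    0.2  -0.33  1.04 -0.    2.72]
side 56 [0.0527 0.0545 0.0556]
```

View pics/side4.png

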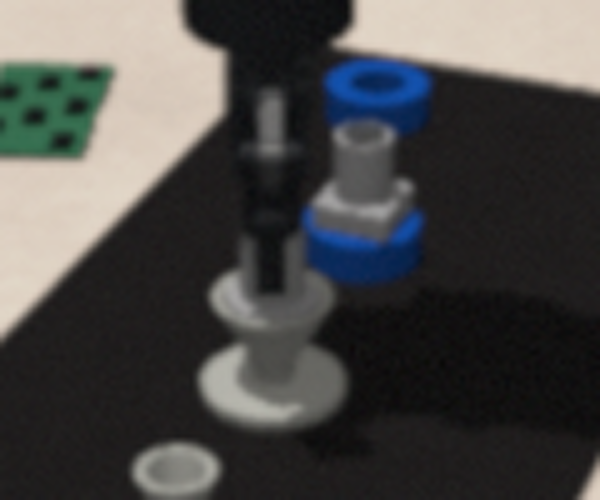

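The flange sits just inside the cup's rim (crop 271,297), level, with its top at 54 mm as expected when home. The force rises without further travel, so it is seated. I'm easing it up about 8 mm, then leaning.

Request:
send_rows(
  offset=[
    [0,0,-0.3],
    [0,0,-0.4],
    [0,0,-0.2],
    [0,0,0],
    [0,0,0],
  ],
  delta_rot=[
    [0,0,0],
    [0,0,0],
    [0,0,0],
    [0,0,0],
    [0,0,0],
  ],
  hand=[2.5,2.5,2.5,2.5,2.5],
)

```text
t: 9.05
ee_pos: [0.5375, -0.0, 0.0676]
tcp_rot: [0.0, 0.978, 0.208, -0.0]
wrist_force: [0.6, 0.8, -0.7]
gripper_width: 0.329
gripper_force: 59.7
```

```bash
python3 -c "
from h import *
to((.5388,0,.0614))"
```

```text
t 9.05 tcp [ 0.5375 -0.      0.0676] tilt 0.03 axes x [ 0.913  0.408 -0.001] need cm [0.12 0.05 0.62] levelrot [0.     0.0005 0.    ] F [ 0.6  0.8 -0.7] w 2.81 59.7 j [ 0.    0.2  -0.31  1.06 -0.    2.72]
```

Raised 6 mm. I'll add 2 mm, re-centre and lean.

Request:
send_rows(
  offset=[
    [0.12,0.05,-0.2],
    [0,0.08,0],
    [0,0.08,0],
    [0,0.08,0],
    [0,0,0],
  ],
  delta_rot=[
    [0,0,0],
    [0.06,0,0],
    [0.06,0,0],
    [0.06,0,0],
    [0,0,0],
  ],
  hand=[2.5,2.5,2.5,2.5,2.5],
)

```text
t: 9.47
ee_pos: [0.5403, -0.0035, 0.069]
tcp_rot: [-0.089, 0.974, 0.206, -0.02]
wrist_force: [0.3, -0.2, -1.3]
gripper_width: 0.332
gripper_force: 59.7
```

Request:
send_rows(
  offset=[
    [0,0,0],
    [0,0,0],
    [0,0,0],
  ],
  delta_rot=[
    [0,0,0],
    [0,0,0],
    [0,0,0],
  ],
  hand=[2.5,2.5,2.5],
)

```text
t: 9.72
ee_pos: [0.5397, -0.0017, 0.0697]
tcp_rot: [-0.088, 0.974, 0.208, -0.019]
wrist_force: [0.2, -0.0, -2.0]
gripper_width: 0.329
gripper_force: 59.7
```

Run:
```python
from h import *
to((.5388,0,.0694))
c=capture("side"); im=cv2.resize(c["color"][140:240,270:390],None,fx=5,fy=5,interpolation=cv2.INTER_CUBIC)
cv2.imwrite(f"pics/s5.png",im)
```

```text
t 9.72 tcp [ 0.5397 -0.0017  0.0697] tilt 10.27 axes x [ 0.913  0.408 -0.   ] need cm [-0.01 -0.18  0.07] levelrot [-0.1782  0.     -0.    ] F [ 0.2 -0.  -2. ] w 2.81 59.7 j [-0.09  0.27 -0.23  1.16  0.16  2.63]
```

View pics/s5.png

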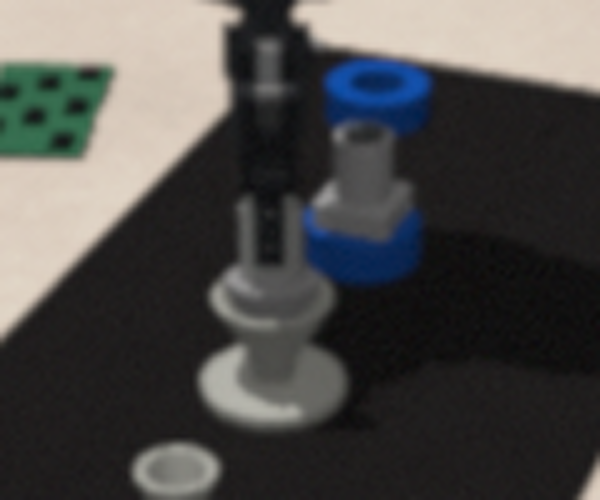

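The nozzle leans 10.3° with its flange raised just above the rim (crop 271,290) and its tip still inside the cup. There is almost no side force, so it rocks free. I'll hold briefly, then set it upright.

Request:
send_rows(
  offset=[
    [0,0,0],
    [0,0,0],
    [0,-0.07,0],
    [0,-0.07,0],
    [0,-0.06,0],
  ],
  delta_rot=[
    [0,0,0],
    [0,0,0],
    [-0.06,0,0],
    [-0.06,0,0],
    [-0.058,0,0],
  ],
  hand=[2.5,2.5,2.5,2.5,2.5],
)

```text
t: 10.18
ee_pos: [0.5393, -0.0004, 0.0703]
tcp_rot: [0.0, 0.978, 0.208, 0.0]
wrist_force: [0.2, 0.8, -0.6]
gripper_width: 0.334
gripper_force: 59.7
```

Request:
send_rows(
  offset=[
    [0,0,0],
    [0,0,0],
    [0,0,0],
  ],
  delta_rot=[
    [0,0,0],
    [0,0,0],
    [0,0,0],
  ],
  hand=[2.5,2.5,2.5],
)

```text
t: 10.43
ee_pos: [0.5391, -0.0001, 0.0702]
tcp_rot: [-0.002, 0.978, 0.209, -0.0]
wrist_force: [-0.9, 0.0, -1.5]
gripper_width: 0.332
gripper_force: 59.7
```

```bash
python3 -c "
from h import *
to((.5388,-.0001,.0614))"
```

```text
t 10.43 tcp [ 5.391e-01 -1.000e-04  7.020e-02] tilt 0.18 axes x [0.913 0.408 0.   ] need cm [-0.02 -0.01  0.88] levelrot [-0.0031 -0.0001 -0.    ] F [-0.9  0.  -1.5] w 2.83 59.7 j [-0.    0.2  -0.31  1.06  0.    2.72]
```

Request:
send_rows(
  offset=[
    [0,0,0.3],
    [0,0,0.25],
    [0,0,0.2],
    [0,0,0],
    [0,0,0],
  ],
  delta_rot=[
    [0,0,0],
    [0,0,0],
    [0,0,0],
    [0,0,0],
    [0,0,0],
  ],
  hand=[2.5,2.5,2.5,2.5,2.5],
)

```text
t: 10.85
ee_pos: [0.5389, -0.0004, 0.0621]
tcp_rot: [-0.001, 0.978, 0.208, -0.001]
wrist_force: [-0.1, -0.0, -1.7]
gripper_width: 0.33
gripper_force: 60.0
```

```bash
python3 -c "
from h import *
to((.5387,-.0001,.0614))"
```

```text
t 10.85 tcp [ 5.389e-01 -4.000e-04  6.210e-02] tilt 0.16 axes x [ 0.913  0.407 -0.001] need cm [-0.   -0.03  0.07] levelrot [-0.0027  0.0007  0.    ] F [-0.1 -0.  -1.7] w 2.82 60.0 j [-0.    0.21 -0.32  1.05  0.    2.72]
```

Request:
send_rows(
  offset=[
    [0,-0.03,0.08],
    [0,0,0.08],
    [0,0,0.04],
    [0,0,0],
    [0,0,0],
  ],
  delta_rot=[
    [-0.001,0,0],
    [0,0,0],
    [0,0,0],
    [0,0,0],
    [0,0,0],
  ],
  hand=[2.5,2.5,2.5,2.5,2.5],
)

```text
t: 11.27
ee_pos: [0.5388, -0.0001, 0.0616]
tcp_rot: [-0.0, 0.978, 0.208, 0.0]
wrist_force: [-4.1, 0.9, 8.0]
gripper_width: 0.332
gripper_force: 60.6
```

```bash
python3 -c "
from h import *
to((.5387,-.0001,.0614))"
```

```text
t 11.27 tcp [ 5.388e-01 -1.000e-04  6.160e-02] tilt 0.03 axes x [0.913 0.407 0.   ] need cm [-0.01 -0.01  0.02] levelrot [-0.0004 -0.0003  0.    ] F [-4.1  0.9  8. ] w 2.84 60.6 j [-0.    0.21 -0.32  1.04  0.    2.72]
```

Same seat height and upright. One more small press, then I release.

Request:
send_rows(
  offset=[
    [-0.05,-0.02,0.05],
    [0,0,0.04],
    [0,0,0],
    [0,0,0],
    [0,0,0],
  ],
  delta_rot=[
    [0,0,0],
    [0,0,0],
    [0,0,0],
    [0,0,0],
    [0,0,0],
  ],
  hand=[2.5,2.5,2.5,2.5,2.5],
)

```text
t: 11.68
ee_pos: [0.5388, -0.0001, 0.0615]
tcp_rot: [-0.0, 0.978, 0.208, 0.001]
wrist_force: [-4.2, 0.5, 12.6]
gripper_width: 0.333
gripper_force: 60.9
```

Request:
send_rows(
  offset=[
    [0,0,-0.08],
    [0,0,0],
    [0,0,0],
    [0,0,0],
    [0,0,0],
  ],
  delta_rot=[
    [0,0,0],
    [0,0,0],
    [0,0,0],
    [0,0,0],
    [0,0,0],
  ],
  hand=[2.5,3.2,3.8,4.5,5],
)

```text
t: 12.1
ee_pos: [0.5384, -0.0, 0.0601]
tcp_rot: [-0.0, 0.978, 0.208, -0.0]
wrist_force: [0.3, 1.2, -0.5]
gripper_width: 0.58
gripper_force: 0.0
```

Request:
send_rows(
  offset=[
    [0,0,0],
    [0,0,-0.5],
    [0,0,-1],
    [0,0,-2],
    [0,0,-3],
  ],
  delta_rot=[
    [0,0,0],
    [0,0,0],
    [0,0,0],
    [0,0,0],
    [0,0,0],
  ],
  hand=[6,6,6,6,6],
)

```text
t: 12.52
ee_pos: [0.5369, -0.0001, 0.1247]
tcp_rot: [-0.001, 0.978, 0.208, -0.002]
wrist_force: [0.8, -0.2, 0.2]
gripper_width: 0.699
gripper_force: 0.0
```

Request:
send_rows(
  offset=[
    [0,0,-3],
    [-2,0,-3],
    [-3,0,-2],
    [-3,0,0],
    [0,0,0],
  ],
  delta_rot=[
    [0,0,0],
    [0,0,0],
    [0,0,0],
    [0,0,0],
    [0,0,0],
  ],
  hand=[6,6,6,6,6],
)

```text
t: 12.93
ee_pos: [0.4626, -0.0339, 0.2085]
tcp_rot: [0.0, 0.978, 0.208, 0.001]
wrist_force: [-0.1, -0.1, -0.1]
gripper_width: 0.703
gripper_force: 0.0
```

Run:
```python
from h import *
to((.5387,-.0001,.0614))
for n in("side","top"):
    c=capture(n); P,u,v=cloud(c)
    if n=="side": cv2.imwrite("pics/s6.png",cv2.resize(c["color"][110:330,220:400],None,fx=2.7,fy=2.7,interpolation=cv2.INTER_CUBIC))
    r=np.hypot(P[:,0]-.539,P[:,1])
    for nm,m in(("top",(r<.02)&(P[:,2]>.08)&(P[:,2]<.1)),("flange",(r<.022)&(r>.017)&(P[:,2]>.045)&(P[:,2]<.06))):
        if m.sum(): q=P[m]; print(n,nm,m.sum(),"z",np.percentile(q[:,2],[10,50,90]).round(4),"mid",((q.min(0)+q.max(0))/2).round(4))
```

```text
t 12.93 tcp [ 0.4626 -0.0339  0.2085] tilt 0.12 axes x [0.914 0.406 0.002] need cm [ 8.300e+00 -1.000e-02  1.473e+01] levelrot [ 0.0009 -0.0019  0.    ] F [-0.1 -0.1 -0.1] w 6.0 0.0 j [-0.07  0.01 -0.21  1.34  0.    2.65]
side top 106 z [0.0825 0.0887 0.0907] mid [0.5381 0.0007 0.086 ]
side flange 47 z [0.0531 0.0548 0.056 ] mid [0.5383 0.0026 0.0521]
```

View pics/s6.png

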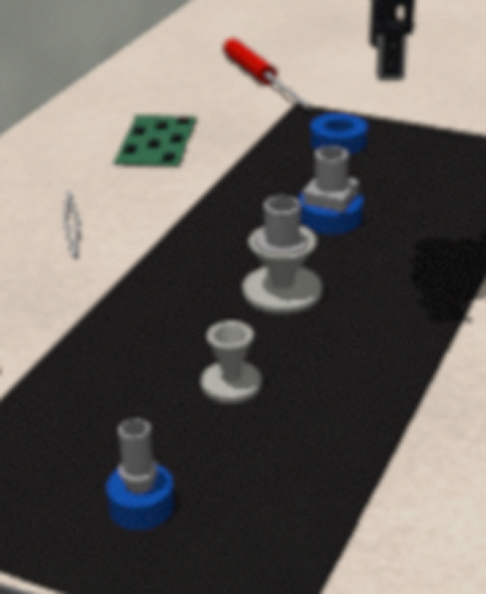

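The wide nozzle stands upright in the wide cup (crop 282,225) with its top at about 88–89 mm, as expected when home. The other two nozzles are still in their rings, and the gripper is clear.

```bash
python3 -c "
from bench import *
print(finish_job())"
```

```text
the job is handed in; nothing more can be done
None
```

The wide nozzle is seated upright and fully home in the wide cup and released, after being eased up about 8 mm and leaned 10.3° with its tip still inside; the other two nozzles are still in their rings, and I handed the job in at about 13 s.

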